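# Warm a sample jar and take its lid temperature with a contact probe

## Task

Pick up the sample jar with the orange dot on its lid, lower it gently (do not drop it) to the bottom of the deep well of the bench warmer and let go of it. Then take the blue contact thermometer out of its stand and hold it upright, point down, with its sprung brass tip on the orange dot, pressing lightly so that the tip is pushed about half way in. Finish while still holding the probe there, and leave the plain-lidded jar, the bottle and the bowl where they are.

Things in the scene. Friction and masses are not known exactly. Their poses are not given: they have to be found in the camera images.
- jar: Jar to warm, standing on the bench: round, 44 mm diameter, 100 mm tall, 90 to 210 g. Amber body 70 mm tall, bottom edge rounded (flat foot 28 mm diameter, full width from 12 mm up); above it a straight black lid, 44 mm diameter, 30 mm tall, the place to grip. A flat orange dot 24 mm across marks the lid's centre. Origin: centre of the underside; z up.
- jar_spot (a point): Centre of the orange dot, on the flat top of the jar's lid, 100 mm above the jar's underside.
- warmer: Bench warmer, fixed: aluminium block (130 x 130 mm, 80 mm high) in a grey casing (142 x 142 mm, 70 mm high) with a small dark display on one side. One round well, 50 mm diameter, 60 mm deep, opens in the middle of its top; the jar enters with 3 mm to spare all round and then stands 40 mm out. Origin: centre of the underside, on the bench; z up.
- well_mouth (a point): Centre of the well's mouth, level with the block's top, 80 mm above the bench.
- well_floor (a point): Centre of the flat floor of the well, 60 mm below its mouth, 20 mm above the bench.
- probe: Contact thermometer, 130 g, 118 mm long, upright in its stand: square blue grip 24 x 24 x 60 mm (z = 58 to 118 mm), below it a steel stalk 14 mm diameter, 46 mm long, then a round-ended brass tip, 6 mm diameter, standing out 12 mm. The grip's underside rests on the stand's top. Origin: end of the tip when fully out; z up along the probe to the grip, x and y square to the grip's faces.
- probe_grip (a point): Centre of the square blue grip, 88 mm above the end of the tip when fully out.
- tip_end (a point): The end of the brass tip; it moves with the tip.
- probe_tip (a joint): How far the brass tip is pushed into the stalk: 0 m fully out, 0.010 m fully in. A spring resists: 1 N to start moving it, then 0.4 N per mm, so 3 N half way in (5 mm) and 5 N fully in.
- stand: Probe stand, fixed: grey block 70 x 70 mm, 68 mm high, with an upright round through-hole 20 mm in diameter in which the probe's stalk hangs; the tip hangs 10 mm above the bench. Lift the probe 58 mm or more straight up to clear it. Origin: centre of the underside; z up.
- spare_jar: Another jar of the same size, with a plain black lid and no dot; to be left alone. Origin: centre of the underside.
- bottle: White bottle with blue cap, 52 mm diameter, 130 mm tall; to be left alone. Origin: centre of the underside.
- bowl: Small steel bowl, 90 mm diameter, 40 mm high; to be left alone. Origin: centre of the underside.

How it is judged:
By the outcome, as a careful person would: the job done as asked, in the order asked, and still so for the second after the job is handed in, while the arm keeps its last pose, push and grip.
It also fails if it takes over 54 s, if anything falls off the work surface, if the arm or the gripper's body presses on something with over 40 N, if the wrist force passes 120 N, or if a joint passes its speed limit or range.

## Robot

A 6-joint arm with a two-finger parallel gripper is mounted at the origin on the work surface. World frame = base frame: x ahead of the robot, y to its left, z up, the work surface at z = 0. Lengths are in mm, angles in rad, forces in N, time in s.
With the tool pointing down it reaches from about 275 to 1000 mm from the base axis. Payload 8.4 kg.
Tool frame: the origin (TCP) lies at the centre of the arm's flange, where the gripper is bolted on; the fingertips stand 173 mm ahead of it and the grasp point (between the pads) lies 155 mm ahead of it; z points along the fingers, y is the direction in which the jaws open and shut (so a half turn about z gives the same grasp; the last joint's range is limited). The gripper opens to 85 mm and grips with 20 to 120 N. Pads are 22 mm wide; open, the fingers measure 114 mm over their backs; the gripper's body (76 mm by 85 mm) begins 54 mm behind the grasp point. The pads swing forward as they close: fully open they stand 13 mm farther back than shut.
Start: joints at [-1.153, 0.353, 1.633, -0, 1.155, -0.002], TCP at [254.735, -570.736, 404.681] pointing down, gripper open.
Joint ranges: [-2.63, 2.63], [-0.92, 2.1], [0.06, 2.66], [-1.3, 4.44], [0, 2.69], [-3.02, 3.02]. Speed limits (rad/s): [2.22, 2.22, 2.79, 3.14, 3.14, 3.14].

## Interface

Orientations are given as [roll, pitch, yaw] about the fixed x, y, z axes, in that order (R = Rz(yaw) Ry(pitch) Rx(roll)).
In Python, from rig import sense, grab_frame, camera_model, sign_off gives the robot as it stands. The module is installed in compiled form; this text tells all that it offers.
- The arm moves only by the tool step_arm, never from a script. Its argument "commands" is a list of rows, each a list of 3 entries, a list of its own where there are three numbers: the shift along the tool's x, y, z in mm, then the turn about the tool's z in rad, then the opening, from 0 (shut) to 1 (fully open). A call has 1 to 20 rows; each row shifts and turns the pose as measured when the row begins, along the tool's axes as they then stand; what a row does not reach is not made up. A row lasts 1/8 s, in which the tool goes at most 62.5 mm and 10.7 degrees, less where a joint would pass 70% of its speed; a pose out of reach is approached as far as the arm can. A call with a gripper value outside its range is refused whole. The fingers move at their own pace and stop on an object; "force" is the grip in N (left out, the last holds). Time passes only in rows, so rows that do not move let the fingers close. It gives the time, the measured TCP pose, the force and the opening at its end, in the units of the state.
- sense(): the state, without advancing time (a new reading comes with each control period).
- grab_frame(name): name is "scene" or "top" or "wrist"; returns the picture (400x640x3 uint8, blue, green, red); there is no depth.
- camera_model(name): a dict with "fx", "fy", "cx", "cy" (pixels), "dist" ([k1, k2, p1, p2, k3] as OpenCV has them; the pictures are not rectified), "R" (3x3) and "t" (3): a world point X has camera coordinates R X + t. Camera axes: x right, y down, z forward; pixel columns grow to the right and rows downward; lengths in mm; the calibration is good to about 2 mm. A picture is of the moment at which its call begins: read the wrist's pose just before it. camera_model takes no time and is no camera call; for the wrist camera it gives the pose at the moment of the call.
- sign_off(): hands the job in, once; it reports no verdict.
The state is a dict: "clock": time; "qpos": joint angles; "qvel": joint speeds; "joint_efforts": joint torques, N m; "eef_pos": TCP position; "tcp_rot": TCP orientation; "contact_force": force on the tool from outside, world axes, zero at the start; "wrist_torque": the same for the moment, N m; "opening": opening from 0.0 (shut) to 1.0 (fully open).
Only numpy, scipy, OpenCV 4.12 (cv2) and the standard library are available. Lean on these libraries where they do the work, as an engineer would, in place of code of your own. Each camera call takes 0.05 s, during which the arm holds its last target. There are 200 camera calls.

## Working session

There is one attempt and no reset: what is moved stays moved. The work goes in short steps, Python scripts to look and compute and a tool call to move; the robot and the scene stay as the last step left them, time stands still between calls to the robot, and variables do not carry over. Pictures are saved under pics/ and viewed, about 8 in all and at most 12, crops included, and the job is handed in when it is done.

Besides the shell and the picture viewer there is one more tool, called after "Call:" as a command line: name --argument value ..., lists and objects as JSON in quotes. step_arm: Moves the arm, as the interface text tells. Its arguments: {"type":"object","properties":{"commands":{"type":"array","items":{"type":"array"}},"force":{"type":"number"}},"required":["commands"]}

```bash
mkdir -p pics; cat > h.py <<'E'
import numpy as np, cv2
from rig import sense, grab_frame, camera_model, sign_off
def ray(m,uv):
    K=np.array([[m["fx"],0,m["cx"]],[0,m["fy"],m["cy"]],[0,0,1.]])
    p=cv2.undistortPoints(np.array([[uv]],float),K,np.array(m["dist"],float))[0,0]
    R=np.array(m["R"]);t=np.array(m["t"]).ravel()
    return -R.T@t, R.T@np.array([p[0],p[1],1.])
def onz(m,uv,z):
    o,d=ray(m,uv); return o+d*(z-o[2])/d[2]
def pix(m,X):
    K=np.array([[m["fx"],0,m["cx"]],[0,m["fy"],m["cy"]],[0,0,1.]])
    return cv2.projectPoints(np.array([X],float),cv2.Rodrigues(np.array(m["R"]))[0],np.array(m["t"],float).ravel(),K,np.array(m["dist"],float))[0][0,0]
def blobs(im,lo,hi,amin=60):
    h=cv2.cvtColor(im,cv2.COLOR_BGR2HSV); k=cv2.inRange(h,np.array(lo),np.array(hi))
    n,l,s,c=cv2.connectedComponentsWithStats(k)
    return [(s[i].tolist(),c[i].round(1).tolist()) for i in range(1,n) if s[i][4]>=amin]
E
python3 - <<'E'
from h import *
s=sense();print(s)
a=grab_frame("top");b=grab_frame("scene");c=grab_frame("wrist")
for n,i in zip(("top","scene","wrist"),(a,b,c)):
    cv2.imwrite(f"pics/{n}0.png",i); m=camera_model(n); print(n,ray(m,(320,200)),m["fx"])
    print("orange",blobs(i,(5,150,150),(20,255,255),20)); print("blue",blobs(i,(95,120,60),(125,255,255),20))
E
```

```text
{'clock': 0.0, 'qpos': array([-1.15344612e+00,  3.53661129e-01,  1.63414059e+00, -4.32200576e-06,
        1.15520612e+00, -2.43481755e-03]), 'qvel': array([ 0.00035757,  0.00048836, -0.00014145, -0.00099896, -0.00098589,
       -0.00083441]), 'joint_efforts': array([ 3.70398709e-06, -6.05255413e+01, -3.42065406e+01,  5.16803811e-05,
        9.25630156e-03, -5.23994331e-06]), 'eef_pos': array([ 254.61081434, -570.52732452,  403.95064234]), 'tcp_rot': array([-3.14017746e+00,  5.05910241e-07,  4.19786769e-01]), 'contact_force': array([0.27045845, 0.3943465 , 0.46467566]), 'wrist_torque': array([-0.00613621,  0.01025252, -0.09526333]), 'opening': 0.9991418404646657}
top (array([ 390.61357921,    3.13299052, 1375.67209998]), array([ 0.16443829,  0.00100551, -0.98646526])) 490.0248914672497
orange []
blue [([525, 105, 84, 52, 2335], [566.2, 130.6]), ([259, 132, 9, 8, 57], [263.3, 135.5]), ([425, 198, 13, 12, 67], [431.3, 203.3])]
scene (array([1142.63168041, -499.07720368, 1048.50733075]), array([-0.44441055,  0.4025228 , -0.80031694])) 500.15178163488866
orange [([371, 107, 8, 6, 37], [374.4, 109.2])]
blue [([417, 188, 10, 8, 60], [421.3, 191.3]), ([215, 248, 12, 11, 50], [220.6, 253.6])]
wrist (array([ 327.61276495, -538.07601425,  372.13979409]), array([-0.29920459, -0.1359347 , -0.94458847])) 286.7460615915925
orange []
blue []
```

View pics/top0.png

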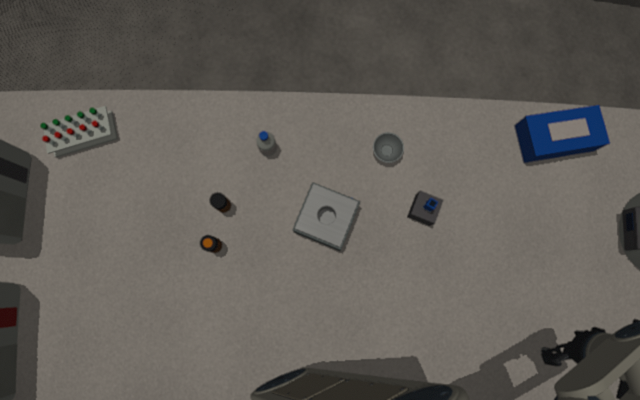

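View pics/scene0.png

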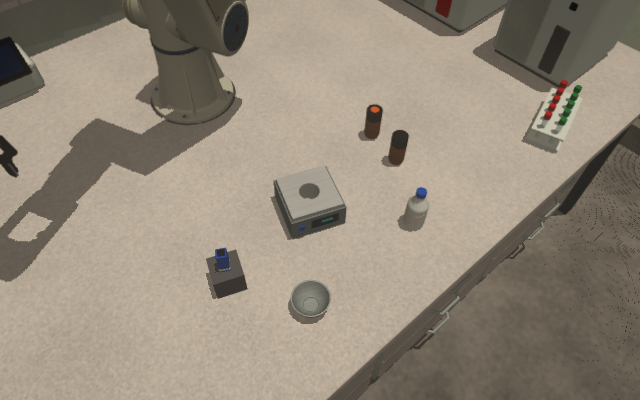

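The top view shows the dotted jar at about (208,243), the plain jar at (220,202), the well at (327,215), the probe at (431,204) and the bowl at (388,149). The scene view shows the dot at (374,109).

```bash
python3 - <<'E'
from h import *
a=cv2.imread("pics/top0.png"); b=cv2.imread("pics/scene0.png"); mt=camera_model("top"); ms=camera_model("scene")
r=[x for x in blobs(a,(3,150,90),(22,255,255),20)]; print(r)
for s,c in r:
    if abs(c[0]-208)<12 and abs(c[1]-243)<12: print("jar top",onz(mt,c,100))
print("jar scene",onz(ms,(374.4,109.2),100))
print("spare",onz(mt,(220,202),100), "bottle",onz(mt,(265,136),130))
# block top bright contour
g=cv2.cvtColor(a,cv2.COLOR_BGR2GRAY)
roi=g[170:260,280:375]; print("well gray",roi[45,47],roi[20,40])
k=((roi>np.percentile(roi,50))*255).astype(np.uint8)
print("well top",onz(mt,(327,214),80),"scene",onz(ms,(310,191),80))
print("well edge L/R",onz(mt,(317,214),80),onz(mt,(337,214),80))
print("probe top",onz(mt,(431.3,203.3),100),"scene",onz(ms,(220.6,253.6),120))
print("corners warmer",[onz(mt,p,70).round() for p in((315,183),(360,198),(341,250),(294,234))])
cv2.imwrite("pics/crop1.png",np.hstack([cv2.resize(a[175:260,280:375],None,fx=4,fy=4,interpolation=2),cv2.resize(a[175:260,395:465],None,fx=4,fy=4,interpolation=2)]))
E
```

```text
[([203, 238, 9, 10, 67], [207.2, 242.4])]
jar top [482.42650359 296.76181567 100.        ]
jar scene [479.88760978 296.55271106 100.        ]
spare [590.45451559 269.01162937 100.        ] bottle [765.42553242 154.34938866 130.        ]
well gray 118 121
well top [569.26100459 -15.27091527  80.        ] scene [568.0717084 -12.2889     80.       ]
well edge L/R [568.51145831  11.40633413  80.        ] [570.00812264 -41.96356411  80.        ]
probe top [ 602.85637378 -291.78773935  100.        ] scene [ 595.38260342 -287.71000766  120.        ]
corners warmer [array([655.,  19.,  70.]), array([ 617., -104.,   70.]), array([475., -55.,  70.]), array([514.,  71.,  70.])]
```

View pics/crop1.png

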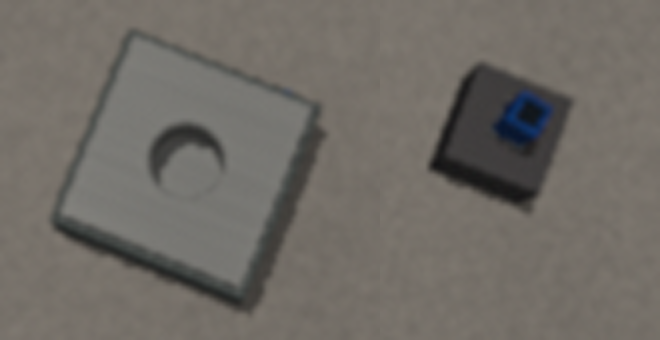

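Two views agree: jar ≈ (481, 297), well ≈ (569, −14), probe ≈ (599, −289). I'll move above the well first for a close look.

Call:
step_arm --commands '[[[42,-32,0],0,1],[[42,-32,0],0,1],[[42,-32,0],0,1],[[42,-32,0],0,1],[[42,-32,0],0,1],[[42,-32,0],0,1],[[42,-32,0],0,1],[[42,-32,0],0,1],[[42,-32,0],0,1],[[42,-32,0],0,1],[[42,-32,0],0,1],[[42,-32,0],0,1],[[0,0,0],0,1],[[0,0,0],0,1]]'

```text
clock: 1.9
eef_pos: [566.9, 2.8, 402.3]
tcp_rot: [-3.14, 0.0, 0.418]
contact_force: [0.1, 0.9, -0.3]
opening: 0.999
```

```bash
python3 - <<'E'
from h import *
s=sense();m=camera_model("wrist");c=grab_frame("wrist");print(s["clock"],s["eef_pos"],s["tcp_rot"],s["contact_force"])
cv2.imwrite("pics/w1.png",c)
import pickle;pickle.dump(m,open("w1.pkl","wb"))
print(pix(m,(569,-14,80)))
E
```

```text
1.9 [566.88867769   2.82332922 402.29406564] [-3.14047616e+00  3.94983471e-04  4.18088755e-01] [ 0.0575183   0.94384802 -0.31513275]
[334.74390142 185.32768995]
```

View pics/w1.png

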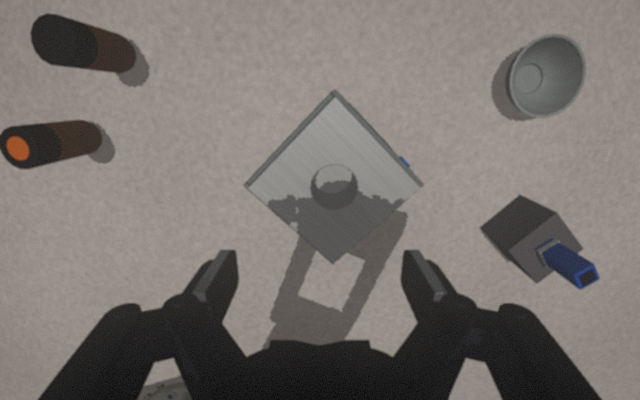

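The wrist view shows the well's mouth spanning columns 311–357, centre (334,186). That matches the predicted (334.7,185.3), so the well at (569,−14) is confirmed. The dot is visible at (18,148). Next I'll move to the jar and turn.

```bash
cat >> h.py <<'E'
def go(x,y,z):
    s=sense();p=s["eef_pos"];w=s["tcp_rot"][2];d=np.array([x,y,z])-p
    print("from",p.round(1),"yaw",w.round(3),"tool shift",[round(d[0]*np.cos(w)+d[1]*np.sin(w),1),round(d[0]*np.sin(w)-d[1]*np.cos(w),1),round(-d[2],1)])
E
python3 - <<'E'
from h import *
import pickle;m=pickle.load(open("w1.pkl","rb"));c=cv2.imread("pics/w1.png")
for s,q in blobs(c,(3,150,90),(22,255,255),60): print(s,q,onz(m,q,100))
go(481,297,340)
E
```

```text
[6, 136, 24, 25, 430] [17.5, 148.0] [481.40859929 294.31854247 100.        ]
from [566.9   2.6 402.4] yaw 0.417 tool shift [np.float64(40.9), np.float64(-303.9), np.float64(62.4)]
```

Call:
step_arm --commands '[[[6.5,-50,0],0,1],[[6.5,-50,0],0,1],[[6.5,-50,0],0,1],[[6.5,-50,0],0,1],[[6.5,-50,0],0,1],[[6.5,-50,0],0,1],[[0,0,6],-0.17,1],[[0,0,6],-0.17,1],[[0,0,6],-0.17,1],[[0,0,6],-0.17,1],[[0,0,6],-0.17,1],[[0,0,6],-0.17,1],[[0,0,6],-0.17,1],[[0,0,6],-0.17,1],[[0,0,6],-0.17,1],[[0,0,6],-0.17,1],[[0,0,0],0,1]]'

```text
clock: 4.08
eef_pos: [481.8, 278.2, 342.3]
tcp_rot: [-3.141, 0.002, 2.14]
contact_force: [0.9, -0.3, -0.4]
opening: 1.003
```

```bash
python3 - <<'E'
from h import *
s=sense();m=camera_model("wrist");c=grab_frame("wrist");print(s["clock"],s["qpos"].round(2))
cv2.imwrite("pics/w2.png",c)
for b,q in blobs(c,(3,150,90),(22,255,255),60):
    X=onz(m,q,100);print(b,q,X)
    if b[4]>300: go(X[0],X[1],243)
E
```

```text
4.075 [ 0.52  0.32  1.84 -0.    0.99 -0.05]
[316, 175, 32, 29, 686] [331.5, 188.4] [480.00997644 296.45457722 100.        ]
from [481.8 278.4 342.5] yaw 2.138 tool shift [np.float64(16.2), np.float64(8.2), np.float64(99.5)]
```

View pics/w2.png

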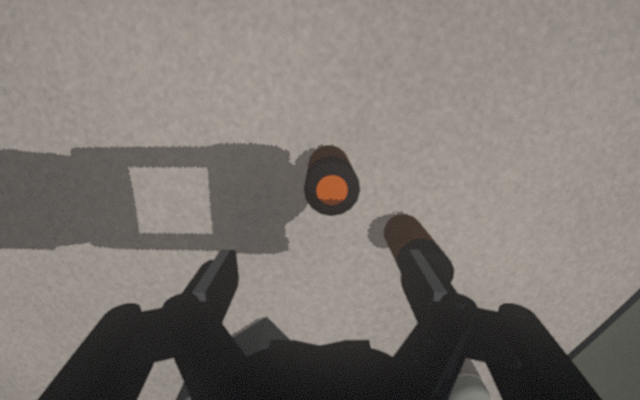

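The jar is centred at (331,188), clear between the fingers, and the plain jar is to the right. I'll centre over the jar, descend and grip gently.

Call:
step_arm --commands '[[[8,4,0],0,1],[[8,4,0],0,1],[[0,0,0],0,1],[[0,0,20],0,1],[[0,0,20],0,1],[[0,0,20],0,1],[[0,0,20],0,1],[[0,0,10],0,1],[[0,0,5],0,1],[[0,0,0],0,1]]'

```text
clock: 5.38
eef_pos: [480.9, 298.8, 247.2]
tcp_rot: [3.138, 0.002, 2.129]
contact_force: [0.5, 0.8, 0.7]
opening: 1.0
```

```bash
python3 - <<'E'
from h import *
print(sense()["contact_force"]);go(480.5,296.5,243)
E
```

```text
[0.45677514 0.77631037 0.70419711]
from [480.9 298.8 247.2] yaw 2.129 tool shift [np.float64(-1.7), np.float64(-1.5), np.float64(4.2)]
```

Call:
step_arm --commands '[[[-1.5,-1.5,4],0,1],[[0,0,1],0,1],[[0,0,0],0,0.3],[[0,0,0],0,0.3],[[0,0,0],0,0.3],[[0,0,0],0,0.3],[[0,0,0],0,0.3],[[0,0,0],0,0.3]]' --force 40

```text
clock: 6.38
eef_pos: [480.9, 296.8, 243.7]
tcp_rot: [3.135, 0.002, 2.129]
contact_force: [-0.4, 0.1, -0.0]
opening: 0.499
```

Call:
step_arm --commands '[[[0,0,-10],0,0.3],[[0,0,-20],0,0.3],[[0,0,-25],0,0.3],[[0,0,-25],0,0.3],[[0,0,-25],0,0.3],[[0,0,-10],0,0.3],[[0,0,0],0,0.3],[[0,0,0],0,0.3]]'

```text
clock: 7.38
eef_pos: [479.2, 296.1, 362.8]
tcp_rot: [3.138, 0.002, 2.129]
contact_force: [0.4, -0.5, -3.3]
opening: 0.503
```

```bash
python3 - <<'E'
from h import *
s=sense();m=camera_model("wrist");c=grab_frame("wrist");print(s["clock"],s["contact_force"],s["opening"])
cv2.imwrite("pics/w3.png",c)
z=s["eef_pos"][2]-143.7
for b,q in blobs(c,(3,150,90),(22,255,255),60): print(b,q,onz(m,q,z),s["eef_pos"])
go(569,-14,360)
E
```

```text
7.375 [ 0.36442774 -0.51470061 -3.3120807 ] 0.5030334951380643
[295, 264, 51, 44, 1755] [319.7, 285.4] [479.41641826 295.89973841 219.06145306] [479.24913858 296.13015531 362.76145306]
from [479.3 296.2 362.7] yaw 2.129 tool shift [np.float64(-310.6), np.float64(-88.2), np.float64(2.7)]
```

View pics/w3.png

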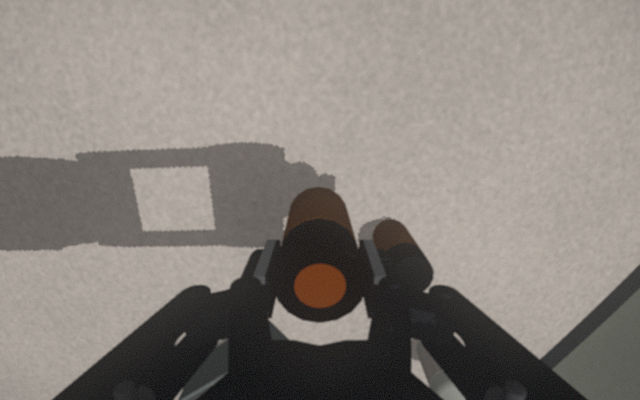

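The jar is held upright with its dot at (320,285), so it is centred on the tool within about 0.3 mm. I'll carry it over the well.

Call:
step_arm --commands '[[[-20,-6,0],0,0.3],[[-40,-11,0],0,0.3],[[-45,-13,0],0,0.3],[[-45,-13,0],0,0.3],[[-45,-13,0],0,0.3],[[-45,-13,0],0,0.3],[[-35,-10,0],0,0.3],[[-20,-6,0],0,0.3],[[0,0,0],0,0.3],[[0,0,0],0,0.3],[[0,0,0],0,0.3]]'

```text
clock: 8.8
eef_pos: [563.2, -16.4, 356.1]
tcp_rot: [-3.133, -0.0, 2.129]
contact_force: [-0.2, 0.3, -2.3]
opening: 0.504
```

```bash
python3 - <<'E'
from h import *
print(sense()["contact_force"]);go(569,-14,360)
E
```

```text
[-0.19081484  0.29117708 -2.3099324 ]
from [563.2 -16.4 356.1] yaw 2.129 tool shift [np.float64(-1.0), np.float64(6.2), np.float64(-3.9)]
```

Call:
step_arm --commands '[[[-1,6,0],0,0.3],[[0,0,10],0,0.3],[[0,0,10],0,0.3],[[0,0,0],0,0.3],[[0,0,0],0,0.3]]'

```text
clock: 9.43
eef_pos: [568.7, -12.1, 334.0]
tcp_rot: [-3.133, -0.001, 2.132]
contact_force: [-0.1, 0.1, -1.7]
opening: 0.502
```

```bash
python3 - <<'E'
from h import *
s=sense();m=camera_model("wrist");c=grab_frame("wrist");t=grab_frame("top");sc=grab_frame("scene")
print(s["clock"],s["contact_force"],s["tcp_rot"])
z=s["eef_pos"][2]-143.7
for b,q in blobs(c,(3,150,90),(22,255,255),60): print(b,q,onz(m,q,z),s["eef_pos"])
go(569,-14,334)
u=pix(m,(569,-14,80)).round().astype(int);print(u)
cv2.imwrite("pics/w4.png",np.hstack([cv2.resize(c[100:350,170:470],None,fx=1.33,fy=1.33),cv2.resize(sc[130:255,250:400],(400,333))]))
E
```

```text
9.425 [-0.08583031  0.13249194 -1.74214666] [-3.13266245e+00 -1.18466085e-03  2.13183833e+00]
[294, 264, 52, 44, 1754] [319.7, 285.4] [567.02220909 -12.91588327 190.26545757] [568.68009044 -12.09203517 333.96545757]
from [568.7 -12.2 334.3] yaw 2.132 tool shift [np.float64(-1.7), np.float64(-0.7), np.float64(0.3)]
[322 206]Traceback (most recent call last):
  File "<stdin>", line 8, in <module>
    return _nx.concatenate(arrs, 1, dtype=dtype, casting=casting)
           ~~~~~~~~~~~~~~~^^^^^^^^^^^^^^^^^^^^^^^^^^^^^^^^^^^^^^^
ValueError: all the input array dimensions except for the concatenation axis must match exactly, but along dimension 0, the array at index 0 has size 332 and the array at index 1 has size 333
```

```bash
python3 - <<'E'
from h import *
c=grab_frame("wrist");sc=grab_frame("scene")
cv2.imwrite("pics/w4.png",np.hstack([cv2.resize(c[100:350,170:470],(400,333)),cv2.resize(sc[130:255,250:400],(400,333))]))
go(570.8,-13.2,334)
E
```

```text
from [568.8 -12.2 334.4] yaw 2.132 tool shift [np.float64(-1.9), np.float64(1.2), np.float64(0.4)]
```

View pics/w4.png

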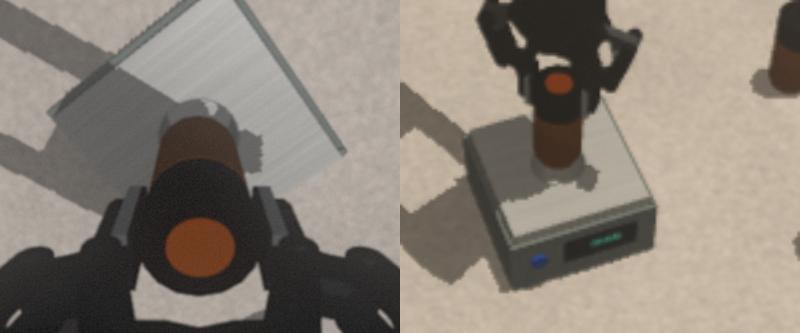

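The crop shows the jar's foot centred across the well mouth, about columns 162–238 around 200. I'll apply the small correction and lower it in stages.

Call:
step_arm --commands '[[[-2,1,4],0,0.3],[[0,0,5],0,0.3],[[0,0,5],0,0.3],[[0,0,5],0,0.3],[[0,0,0],0,0.3]]'

```text
clock: 10.3
eef_pos: [570.6, -13.6, 314.0]
tcp_rot: [-3.133, -0.001, 2.131]
contact_force: [0.3, 0.6, -1.6]
opening: 0.504
```

```bash
python3 - <<'E'
from h import *
s=sense();print(s["contact_force"],s["tcp_rot"],s["wrist_torque"]);go(570.5,-13.2,268)
E
```

```text
[ 0.29002865  0.57965093 -1.56765474] [-3.13331451e+00 -7.50848505e-04  2.13141928e+00] [ 0.01530777  0.0032282  -0.02883603]
from [570.6 -13.6 314. ] yaw 2.131 tool shift [np.float64(0.4), np.float64(0.2), np.float64(46.0)]
```

Call:
step_arm --commands '[[[0,0,6],0,0.3],[[0,0,6],0,0.3],[[0,0,6],0,0.3],[[0,0,0],0,0.3]]'

```text
clock: 10.8
eef_pos: [570.4, -13.7, 294.6]
tcp_rot: [-3.133, -0.001, 2.131]
contact_force: [-0.8, 0.6, -2.5]
opening: 0.501
```

Call:
step_arm --commands '[[[0,0,6],0,0.3],[[0,0,6],0,0.3],[[0,0,6],0,0.3],[[0,0,0],0,0.3]]'

```text
clock: 11.3
eef_pos: [570.4, -13.8, 275.3]
tcp_rot: [-3.133, -0.001, 2.131]
contact_force: [-0.1, -0.6, -1.9]
opening: 0.501
```

Lateral forces stay near zero. About 11–12 mm remains to the floor.

Call:
step_arm --commands '[[[0,0,3],0,0.3],[[0,0,3],0,0.3],[[0,0,2],0,0.3],[[0,0,0],0,0.3]]'

```text
clock: 11.8
eef_pos: [570.5, -13.8, 267.0]
tcp_rot: [-3.134, -0.0, 2.131]
contact_force: [0.5, 0.6, -1.8]
opening: 0.5
```

Call:
step_arm --commands '[[[0,0,1],0,0.3],[[0,0,1],0,0.3],[[0,0,0],0,0.3]]'

```text
clock: 12.18
eef_pos: [570.5, -13.8, 265.1]
tcp_rot: [-3.134, -0.0, 2.131]
contact_force: [-0.5, -0.3, -2.1]
opening: 0.5
```

Call:
step_arm --commands '[[[0,0,1],0,0.3],[[0,0,1],0,0.3],[[0,0,0],0,0.3]]'

```text
clock: 12.55
eef_pos: [570.5, -13.8, 263.9]
tcp_rot: [-3.134, -0.0, 2.131]
contact_force: [-1.1, 0.4, -2.9]
opening: 0.501
```

Call:
step_arm --commands '[[[0,0,1],0,0.3],[[0,0,0.5],0,0.3],[[0,0,0],0,0.3]]'

```text
clock: 12.92
eef_pos: [570.5, -13.9, 263.8]
tcp_rot: [-3.134, -0.0, 2.132]
contact_force: [0.1, -0.2, -1.2]
opening: 0.501
```

Call:
step_arm --commands '[[[0,0,1],0,0.3],[[0,0,1],0,0.3],[[0,0,1],0,0.3]]'

```text
clock: 13.3
eef_pos: [570.6, -13.9, 263.7]
tcp_rot: [-3.134, 0.0, 2.132]
contact_force: [-5.5, -0.1, 13.3]
opening: 0.5
```

Floor contact at TCP z = 263.7, the height predicted for a jar on the well floor. I'll release and rise.

Call:
step_arm --commands '[[[0,0,0],0,0.3],[[0,0,0],0,0.6],[[0,0,0],0,0.8],[[0,0,0],0,1],[[0,0,0],0,1],[[0,0,-10],0,1],[[0,0,-25],0,1],[[0,0,-25],0,1],[[0,0,-25],0,1],[[0,0,-25],0,1],[[0,0,-25],0,1],[[0,0,-15],0,1],[[0,0,0],0,1],[[0,0,0],0,1]]'

```text
clock: 15.05
eef_pos: [571.3, -13.3, 421.6]
tcp_rot: [-3.137, 0.002, 2.132]
contact_force: [-0.3, -0.2, -0.3]
opening: 1.0
```

```bash
python3 - <<'E'
from h import *
s=sense();m=camera_model("wrist");c=grab_frame("wrist");t=grab_frame("top");sc=grab_frame("scene");print(s["clock"],s["eef_pos"],s["tcp_rot"])
for n,i,mm in(("w",c,m),("t",t,camera_model("top")),("s",sc,camera_model("scene"))):
    for b,q in blobs(i,(3,150,90),(22,255,255),20): print(n,b,q,onz(mm,q,120))
o1,d1=ray(m,[q for b,q in blobs(c,(3,150,90),(22,255,255),60)][0])
go(599,-289,410)
E
```

```text
15.05 [571.33511832 -13.26088634 421.58273471] [-3.13651919e+00  1.89400213e-03  2.13175804e+00]
w [310, 175, 18, 11, 117] [317.8, 179.5] [564.37570299  -9.2011425  120.        ]
s [304, 177, 10, 8, 63] [308.7, 180.7] [566.13213859 -14.44183879 120.        ]
from [571.4 -13.3 421.3] yaw 2.132 tool shift [np.float64(-248.2), np.float64(-123.3), np.float64(11.3)]
```

The jar stands in the well, and the scene view puts its dot at (566,−14) at z = 120. Next I'll move toward the probe and turn to about its yaw.

Call:
step_arm --commands '[[[-40,-20,0],0,1],[[-40,-20,0],0,1],[[-40,-20,0],0,1],[[-40,-20,0],0,1],[[-40,-20,0],0,1],[[-35,-18,0],0,1],[[0,0,3],0.17,1],[[0,0,3],0.17,1],[[0,0,3],0.17,1],[[0,0,3],0.17,1],[[0,0,3],0.17,1],[[0,0,0],0.08,1],[[0,0,0],0,1],[[0,0,0],0,1]]'

```text
clock: 16.95
eef_pos: [595.9, -283.8, 393.0]
tcp_rot: [-3.121, 0.005, 1.175]
contact_force: [0.5, 0.2, 0.4]
opening: 0.999
```

```bash
python3 - <<'E'
from h import *
import pickle
s=sense();m=camera_model("wrist");c=grab_frame("wrist");print(s["clock"],s["eef_pos"],s["tcp_rot"])
pickle.dump(m,open("w5.pkl","wb"));cv2.imwrite("pics/w5.png",c)
for b,q in blobs(c,(95,100,20),(130,255,255),40): print(b,q,onz(m,q,128))
print(pix(m,(599,-289,128)),pix(m,(599,-289,68)))
E
```

```text
16.95 [ 595.92046502 -283.78332901  393.0450801 ] [-3.12094114  0.00528365  1.17469027]
[316, 175, 30, 39, 605] [330.5, 190.7] [ 601.64382502 -279.85619244  128.        ]
[512, 277, 128, 123, 6436] [585.2, 331.6] [ 794.27947939 -528.91033513  128.        ]
[331.62753046 201.17087386] [330.46085302 182.03954775]
```

View pics/w5.png

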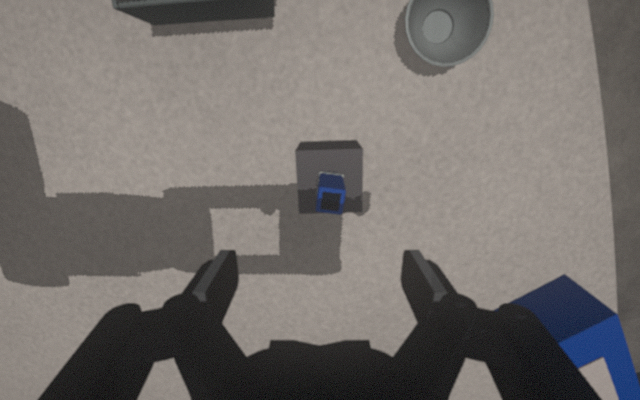

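The stand and grip are nearly square to the image, with the grip's top face around (331,203). I'll take an enlarged crop for its yaw.

```bash
python3 - <<'E'
from h import *
c=cv2.imread("pics/w5.png")
k=cv2.resize(c[130:225,285:375],None,fx=6,fy=6,interpolation=cv2.INTER_CUBIC)
k=np.clip(k.astype(float)*1.8,0,255).astype(np.uint8)
cv2.imwrite("pics/w5c.png",k)
E
```

```text
(no output)
```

View pics/w5c.png

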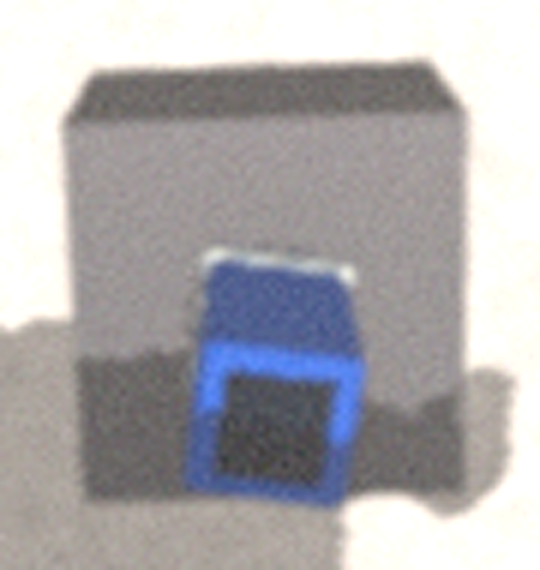

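The crop shows the top-face corners at (203,345), (365,358), (345,505) and (187,488), so the grip is turned a few degrees from the stand.

```bash
python3 - <<'E'
from h import *
import pickle;m=pickle.load(open("w5.pkl","rb"))
P=[onz(m,(285+(x+.5)/6-.5,130+(y+.5)/6-.5),128)[:2] for x,y in((203,345),(365,358),(345,505),(187,488))]
P=np.array(P);print(P.round(1),P.mean(0))
for i in range(4):
    e=P[(i+1)%4]-P[i];print(np.hypot(*e).round(1),(np.arctan2(e[1],e[0])%(np.pi/2)).round(3))
s=sense();print(s["tcp_rot"]);go(*P.mean(0),253)
E
```

```text
[[ 593.4 -273. ]
 [ 613.8 -283.5]
 [ 603.1 -303.3]
 [ 582.8 -292.1]] [ 598.28171017 -287.96977085]
23.0 1.097
22.6 1.075
23.1 1.067
21.9 1.067
[-3.12089759  0.00529301  1.17449314]
from [ 595.9 -283.8  393. ] yaw 1.174 tool shift [np.float64(-3.0), np.float64(3.8), np.float64(140.0)]
```

Call:
step_arm --commands '[[[-1.5,6,0],0.1,1],[[0,0,0],0,1],[[0,0,20],0,1],[[0,0,25],0,1],[[0,0,20],0,1],[[0,0,10],0,1],[[0,0,0],0,1],[[0,0,0],0,1]]'

```text
clock: 18.0
eef_pos: [597.8, -286.4, 311.5]
tcp_rot: [-3.118, 0.007, 1.085]
contact_force: [-0.0, -0.5, -0.3]
opening: 1.001
```

```bash
cat >> h.py <<'E'
def axis():
    from scipy.spatial.transform import Rotation as R
    s=sense();z=R.from_euler("xyz",s["tcp_rot"]).as_matrix()[:,2];return s["eef_pos"],z
E
python3 - <<'E'
from h import *
p,z=axis();print(z.round(4),sense()["tcp_rot"],"grasp pt",p+155*z)
g=np.array([598.3,-288,98]);go(*(g-155*z)+[0,0,5])
E
```

```text
[-0.0238  0.0045 -0.9997] [-3.11846989  0.0071183   1.08504344] grasp pt [ 594.10083996 -285.6623014   156.544063  ]
from [ 597.8 -286.4  311.5] yaw 1.085 tool shift [np.float64(-0.1), np.float64(4.8), np.float64(53.5)]
```

Call:
step_arm --commands '[[[0,6,0],0,1],[[0,0,0],0,1],[[0,0,15],0,1],[[0,0,20],0,1],[[0,0,12],0,1],[[0,0,4],0,1],[[0,0,0],0,1],[[0,0,0],0,1]]'

```text
clock: 19.0
eef_pos: [602.5, -289.3, 257.4]
tcp_rot: [-3.12, 0.007, 1.085]
contact_force: [0.3, -0.5, -0.4]
opening: 0.999
```

```bash
python3 - <<'E'
from h import *
p,z=axis();print(z.round(4),sense()["tcp_rot"],"grasp pt",p+155*z)
g=np.array([598.3,-288,98]);go(*(g-155*z)+[0,0,5])
E
```

```text
[-0.0227  0.004  -0.9997] [-3.11960191  0.00707151  1.0853968 ] grasp pt [ 598.94133562 -288.65995197  102.43590178]
from [ 602.5 -289.3  257.4] yaw 1.085 tool shift [np.float64(0.3), np.float64(-0.9), np.float64(-0.6)]
```

Within 1 mm. Gripping the probe.

Call:
step_arm --commands '[[[0,-0.8,0],0,0.1],[[0,0,0],0,0.1],[[0,0,0],0,0.1],[[0,0,0],0,0.1],[[0,0,0],0,0.1],[[0,0,0],0,0.1],[[0,0,0],0,0.1],[[0,0,0],0,0.1],[[0,0,0],0,0.1]]' --force 50

```text
clock: 20.12
eef_pos: [602.1, -289.1, 258.9]
tcp_rot: [-3.122, 0.007, 1.085]
contact_force: [-1.0, -0.5, -0.2]
opening: 0.274
```

Call:
step_arm --commands '[[[0,0,-8],0,0.1],[[0,0,-15],0,0.1],[[0,0,-20],0,0.1],[[0,0,-20],0,0.1],[[0,0,-25],0,0.1],[[0,0,-25],0,0.1],[[0,0,-20],0,0.1],[[0,0,-10],0,0.1],[[0,0,0],0,0.1],[[0,0,0],0,0.1]]'

```text
clock: 21.38
eef_pos: [604.9, -289.3, 416.3]
tcp_rot: [-3.128, 0.007, 1.085]
contact_force: [-0.6, -0.9, -1.7]
opening: 0.276
```

```bash
python3 - <<'E'
from h import *
s=sense();p,z=axis();print(s["clock"],s["contact_force"],s["opening"],z.round(4),s["tcp_rot"],p)
L=258.9-10
print("tip",p+L*z); tgt=np.array([567.5,-14,150]); go(*(tgt-L*z))
E
```

```text
21.375 [-0.64762853 -0.87767632 -1.74696238] 0.2762554971213669 [-1.490e-02  3.000e-04 -9.999e-01] [-3.12828615  0.00673691  1.08538219] [ 604.93391729 -289.30713475  416.29279048]
tip [ 601.22232521 -289.24486161  167.42047341]
from [ 604.9 -289.3  416.3] yaw 1.085 tool shift [np.float64(227.7), np.float64(-158.2), np.float64(17.4)]
```

Call:
step_arm --commands '[[[20,-14,0],0,0.1],[[38,-26,0],0,0.1],[[38,-26,0],0,0.1],[[38,-26,0],0,0.1],[[38,-26,0],0,0.1],[[32,-22,0],0,0.1],[[15,-11,0],0,0.1],[[0,0,0],0,0.1],[[0,0,0],0,0.1],[[0,0,0],0,0.1]]'

```text
clock: 22.62
eef_pos: [568.3, -12.3, 410.3]
tcp_rot: [-3.116, 0.009, 1.086]
contact_force: [0.8, -0.8, 0.5]
opening: 0.272
```

```bash
python3 - <<'E'
from h import *
s=sense();m=camera_model("wrist");c=grab_frame("wrist");sc=grab_frame("scene");t=grab_frame("top")
p,z=axis();print(s["clock"],s["contact_force"],z.round(4),s["tcp_rot"],p)
L=248.9;tip=p+L*z;print("tip",tip)
for n,i,mm in(("w",c,m),("t",t,camera_model("top")),("s",sc,camera_model("scene"))):
    for b,q in blobs(i,(3,150,60),(22,255,255),15): print(n,b,q,onz(mm,q,120))
print("tip pix",pix(m,tip),"dot pix",pix(m,(567.5,-14,120)),"scene tip",pix(camera_model("scene"),tip))
go(*(np.array([567.5,-14,135])-L*z))
cv2.imwrite("pics/w6.png",np.hstack([cv2.resize(c[120:370,220:420],(400,500)),cv2.resize(sc[90:240,250:370],(400,500))]))
E
```

```text
22.625 [ 0.81985021 -0.81989003  0.52384729] [-0.0265  0.0039 -0.9996] [-3.11634735  0.009061    1.08550649] [568.26257284 -12.30590316 410.36939161]
tip [561.66975618 -11.32649062 161.55864923]
w [316, 180, 25, 23, 347] [328.8, 189.0] [568.73464278 -14.47304541 120.        ]
s [446, 5, 4, 12, 20] [447.2, 10.6] [321.67288605 784.54298094 120.        ]
s [436, 9, 6, 6, 16] [439.0, 11.4] [307.25648397 761.08325224 120.        ]
s [559, 84, 7, 5, 17] [562.1, 85.6] [769.98562462 743.64224818 120.        ]
s [553, 99, 6, 6, 18] [555.0, 101.2] [793.29240986 673.06517246 120.        ]
s [549, 107, 6, 6, 16] [551.1, 109.1] [804.08420163 638.1318377  120.        ]
s [304, 177, 10, 8, 63] [308.7, 180.7] [566.13213859 -14.44183879 120.        ]
tip pix [319.55087024 205.07585159] dot pix [327.40367751 189.14922749] scene tip [308.34008662 167.64268181]
from [568.3 -12.3 410.4] yaw 1.085 tool shift [np.float64(0.4), np.float64(6.4), np.float64(26.6)]
```

View pics/w6.png

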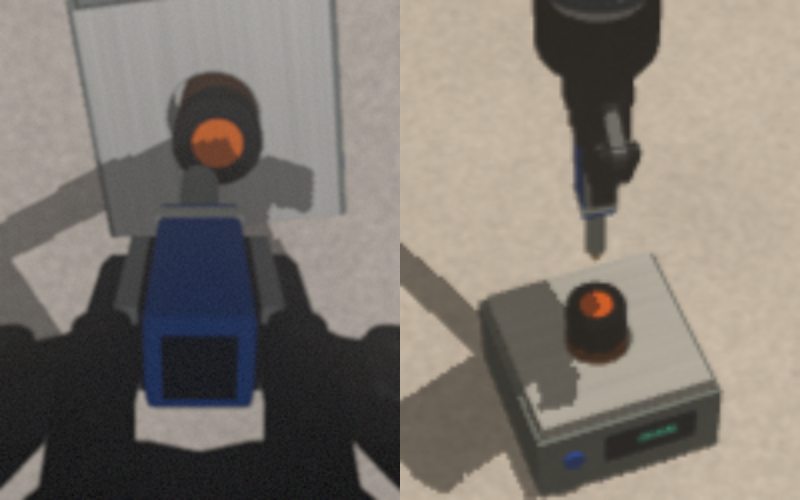

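The jar stands upright in the well with its dot at wrist (328,191). The scene view shows the tip at (309,167), within 1 px of my prediction. I'll centre and approach.

Call:
step_arm --commands '[[[0,7,0],0,0.1],[[0,0,0],0,0.1],[[0,0,10],0,0.1],[[0,0,10],0,0.1],[[0,0,8],0,0.1],[[0,0,0],0,0.1],[[0,0,0],0,0.1]]'

```text
clock: 23.65
eef_pos: [574.0, -16.5, 379.3]
tcp_rot: [-3.115, 0.01, 1.084]
contact_force: [0.0, -0.7, -0.8]
opening: 0.275
```

```bash
python3 - <<'E'
from h import *
s=sense();p,z=axis();print(s["clock"],s["contact_force"],z.round(4),p)
L=248.9;tip=p+L*z;print("tip",tip);go(*(np.array([567.5,-14.3,115])-L*z))
E
```

```text
23.65 [ 0.04690351 -0.72040696 -0.76341068] [-0.0279  0.0039 -0.9996] [574.00000896 -16.46367116 379.31635221]
tip [567.06048829 -15.48266816 130.51504457]
from [574.  -16.5 379.3] yaw 1.084 tool shift [np.float64(1.3), np.float64(-0.2), np.float64(15.5)]
```

Call:
step_arm --commands '[[[1,0,3],0,0.1],[[0,0,3],0,0.1],[[0,0,2],0,0.1],[[0,0,0],0,0.1],[[0,0,0],0,0.1]]'

```text
clock: 24.28
eef_pos: [574.5, -15.4, 371.5]
tcp_rot: [-3.116, 0.009, 1.084]
contact_force: [-0.7, 0.3, -1.7]
opening: 0.275
```

```bash
python3 - <<'E'
from h import *
f=[]
for i in range(6):
    grab_frame("top"); f.append(sense()["contact_force"])
p,z=axis();print(np.mean(f,0),np.std(f,0),p+248.9*z,z);go(*(np.array([567.5,-14.3,115])-248.9*z))
E
```

```text
[-0.08060781 -0.08543694 -1.06487824] [0.40055379 0.38335474 0.42016599] [567.82259421 -14.45165834 122.59972879] [-0.02668716  0.00392002 -0.99963615]
from [574.5 -15.4 371.4] yaw 1.084 tool shift [np.float64(-0.0), np.float64(-0.4), np.float64(7.6)]
```

Call:
step_arm --commands '[[[0,0,2],0,0.1],[[0,0,2],0,0.1],[[0,0,1.5],0,0.1],[[0,0,0],0,0.1],[[0,0,0],0,0.1]]'

```text
clock: 25.2
eef_pos: [574.5, -15.4, 366.0]
tcp_rot: [-3.117, 0.009, 1.084]
contact_force: [-0.1, 0.4, 1.3]
opening: 0.277
```

```bash
cat >m.py <<'E'
from h import *
f=[]
for i in range(8):
    grab_frame("top"); f.append(sense()["contact_force"])
p,z=axis();print(sense()["clock"],np.mean(f,0),p+248.9*z,z);go(*(np.array([567.5,-14.3,115])-248.9*z))
E
python3 m.py
```

```text
25.6 [-0.24010679  0.20587554  0.71563793] [567.99157933 -14.42834738 117.12683559] [-0.02600448  0.00391752 -0.99965415]
from [574.5 -15.4 365.9] yaw 1.084 tool shift [np.float64(-0.1), np.float64(-0.5), np.float64(2.1)]
```

Contact force is 1.8 N, so the spring is about 2 mm in (2.9 mm by geometry). I'll go about 2.5 mm further.

Call:
step_arm --commands '[[[0,0,1.5],0,0.1],[[0,0,1],0,0.1],[[0,0,0],0,0.1],[[0,0,0],0,0.1]]'

```text
clock: 26.1
eef_pos: [574.4, -15.4, 363.4]
tcp_rot: [-3.117, 0.009, 1.084]
contact_force: [-0.5, 0.1, 1.8]
opening: 0.276
```

```bash
python3 m.py
```

```text
26.5 [-0.31839423  0.0749374   1.89606162] [568.02159285 -14.40610922 114.59125968] [-0.02577968  0.00392034 -0.99965996]
from [574.4 -15.4 363.4] yaw 1.084 tool shift [np.float64(-0.2), np.float64(-0.5), np.float64(-0.4)]
```

The force is now 2.96 N, which means about 4.9 mm in (5.4 mm by geometry). I'll take a final look before handing in.

```bash
python3 - <<'E'
from h import *
c=grab_frame("wrist");sc=grab_frame("scene")
a=cv2.imread("pics/scene0.png")
print("moved px bottle/bowl/spare:",[int((cv2.absdiff(sc,a)[y0:y1,x0:x1].max(2)>30).sum()) for x0,y0,x1,y1 in((400,180,435,235),(285,275,335,325),(383,125,412,170))])
cv2.imwrite("pics/w7.png",np.hstack([cv2.resize(c[120:370,220:420],(400,500)),cv2.resize(sc[120:220,270:350],(400,500),interpolation=2)]))
E
```

```text
moved px bottle/bowl/spare: [0, 0, 0]
```

View pics/w7.png

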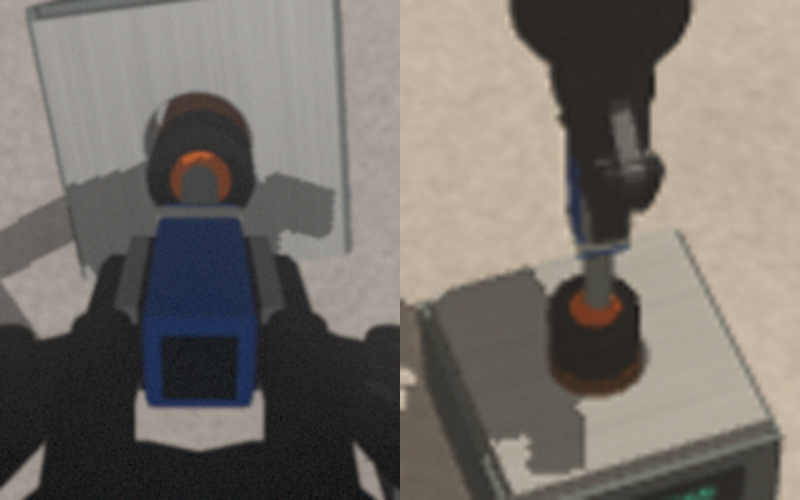

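Both views show the stalk centred left to right on the dot, with orange visible on both sides of it. The bottle, bowl and plain jar are unchanged.

```bash
python3 -c "
from rig import *
s=sense();print(s['clock'],s['contact_force'],s['opening']);print(sign_off())"
```

```text
26.6 [-0.61551918  0.99477801  2.33226267] 0.276760253140525
the job is handed in; nothing more can be done
None
```

The job is done and was handed in at 26.6 s. I lowered the dotted jar to the well floor and let go of it there. The probe is out of its stand and held point down, with its tip pressed on the orange dot.

- **Jar:** contact came at the height predicted for the well floor. Pressing down on the floor just before release read about 13 N.
- **Tip press:** the averaged force was about 3.0 N above the no-contact reading, which puts the tip about 4.9 mm in. Geometry gives about 5.4 mm; the difference is within noise and calibration.
- **Tip position:** by calculation it is within about 1 mm of the dot's centre. Both final views show it on the dot, although the two cameras' dot positions differed by about 2.6 mm.
- **Tilt:** the tool had drifted about 1.5° from vertical. I could not correct that with the moves allowed, so the probe is probably tilted by about the same.
- **Other items:** the bottle, bowl and plain-lidded jar showed no change in the scene picture.

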